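# Seat the notched support ring on the inspection stage

## Task

Get the inspection stage ready for a sherd: pick up the dark grey support ring that has the slot through its wall, turn it until the slot lines up with the key on the stage's brass boss, and lower it over the boss so that it sits fully home, flat on the stage's metal disc. Let go of it there, and leave the plain ring and the dropper bottle where they stand.

Things in the scene. Friction and masses are not known exactly. Their poses are not given: they have to be found in the camera images.
- notched_ring: loose dark grey ring standing on the table, axis upright: 56 mm outside, 34 mm bore, 40 mm tall, about 90 g. A 22 mm wide slot goes right through the wall on one side over the full height (a C from above). Origin on its axis at the underside; z up, x out through the slot's middle. Grip it from above across its outside, fingers closing along its y.
- stage: fixed round stage: grey base 140 mm wide, metal disc on it, flat top 28 mm above the table. On it a brass boss, 24 mm diameter for 14 mm, then a cone to 10 mm at 30 mm above the disc. A key 10 wide, 20 high runs from the boss to 26 mm from the axis. Origin on the boss axis at table height; z up, x out along the key. Ring seated: x axes match, underside at 28 mm; play 5 mm, 12 deg each way.
- plain_ring: loose bystander: dark grey plastic ring of the same size as the notched one (56 mm outside, 34 mm bore, 40 mm tall) but whole, without a slot. Origin on its axis at its underside. Not to be moved.
- dropper_bottle: loose bystander: small amber dropper bottle, 34 mm in diameter, 90 mm tall with its rubber bulb, standing on the table. Origin at the centre of its underside. Not to be moved.

How it is judged:
At the end, for the whole second after the job is handed in: The notched ring is at rest, flat on the stage's disc (underside within 5 mm of the disc's top, tilt below 7 degrees), over the boss (axes within 12 mm) with its slot over the key (within 23 degrees); the plain ring and the bottle are within 30 mm of where they started (horizontal distance between notched_ring and stage below 0.012 m and z of notched_ring in the frame of stage between 0.023 and 0.033 m and angle between notched_ring's own z axis and vertical below 0.12 rad and angle between the x axis of notched_ring and the x axis of stage, either way round below 0.4 rad and linear speed of notched_ring below 0.03 m/s and distance of each of plain_ring, dropper_bottle from where it was at the start of the episode below 0.03 m); the robot touches nothing.
It fails at once if the plain ring is moved by more than 30 mm (distance of plain_ring from where it was at the start of the episode above 0.03 m).
It fails at once if the dropper bottle is moved by more than 30 mm or tipped over (distance of dropper_bottle from where it was at the start of the episode above 0.03 m or angle between dropper_bottle's own z axis and vertical above 0.6 rad).
It also fails if it takes over 35 s, if anything falls off the work surface, if the arm or the gripper's body presses on something with over 40 N, if the wrist force passes 120 N, or if a joint passes its speed limit or range.

## Robot

A 6-joint arm with a two-finger parallel gripper is mounted at the origin on the work surface. World frame = base frame: x ahead of the robot, y to its left, z up, the work surface at z = 0. Lengths are in m, angles in rad, forces in N, time in s.
With the tool pointing down it reaches from about 0.325 to 0.9 m from the base axis. Payload 6.1 kg.
Tool frame: the origin (TCP) lies on the mounting face of the last link; the fingertips stand 173 mm ahead of it and the grasp point (between the pads) lies 155 mm ahead of it; z points along the fingers, x is the direction in which the jaws open and shut, and the axes are right-handed (so a half turn about z gives the same grasp; the last joint's range is limited). The gripper opens to 85 mm and grips with 20 to 120 N. Pads are 22 mm wide; open, the fingers measure 114 mm over their backs; the gripper's body (76 mm by 85 mm) begins 54 mm behind the grasp point. The pads swing forward as they close: fully open they stand 13 mm farther back than shut.
Start: joints at [-1.426, 0.22, 1.526, -0, 1.395, -0.126], TCP at [0.167, -0.602, 0.405] pointing down, gripper open.
Joint ranges: [-2.98, 2.98], [-0.91, 2.08], [0.09, 2.57], [-1.24, 4.39], [0.2, 2.65], [-2.68, 2.68]. Speed limits (rad/s): [2.57, 2.57, 3.01, 3.14, 3.14, 3.14].

## Interface

Orientations are given as a 3x3 rotation matrix whose columns are the frame's x, y, z axes.
In Python, from rig import manip gives the robot as it stands.
- The arm moves only by the tool servo_tool, never from a script. Its argument "targets" is a list of rows, each an object with "travel": the shift along the world's x, y, z in mm, a list of three; "dr": the turn, a rotation vector about the world's x, y, z in degrees, a list of three; "claw": the opening, from 0 (shut) to 1 (fully open). A call has exactly 5 rows; each row is the pose to reach, as a shift and turn from the pose measured when the call began; what a row does not reach only later rows make up. A row lasts 1/12 s, in which the tool goes at most 41.7 mm and 7.16 degrees, less where a joint would pass 70% of its speed; a pose out of reach is approached as far as the arm can. A call with a gripper value outside its range is refused whole. The fingers move at their own pace and stop on an object; "grip_force" is the grip in N (left out, the last holds). Time passes only in rows, so rows that repeat a pose let the fingers close, or fill a call up. It gives the time, the measured TCP pose, the force and the opening at its end, in the units of the state.
- manip.observe(): the state, without advancing time (a new reading comes with each control period).
- manip.snapshot(name): name is "side" or "top"; returns a dict with "frame" (420x560x3 uint8, red, green, blue), "depth" (420x560 float32, m along the optical axis (not along the pixel's ray), 0 where there is no reading), "mtx" (3x3 intrinsics, pixels), "R" (3x3) and "t" (3): a world point X has camera coordinates R X + t. Camera axes: x right, y down, z forward; pixel columns grow to the right and rows downward; lengths in m; the calibration is good to about 2 mm. A picture is of the moment at which its call begins.
- manip.sign_off(): hands the job in, once; it reports no verdict.
The state is a dict: "time": time; "joints": joint angles; "qvel": joint speeds; "joint_efforts": joint torques, N m; "eef_pos": TCP position; "tool_rot": TCP orientation; "wrist_force": force on the tool from outside, world axes, zero at the start; "torque": the same for the moment, N m; "width": finger opening in m.
Only numpy, scipy, OpenCV 4.12 (cv2) and the standard library are available. Lean on these libraries where they do the work, as an engineer would, in place of code of your own. Each camera call takes 0.05 s, during which the arm holds its last target. There are 200 camera calls.

## Working session

There is one attempt and no reset: what is moved stays moved. The work goes in short steps, Python scripts to look and compute and a tool call to move; the robot and the scene stay as the last step left them, time stands still between calls to the robot, and variables do not carry over. Pictures are saved under pics/ and viewed, about 8 in all and at most 12, crops included, and the job is handed in when it is done.

Besides the shell and the picture viewer there is one more tool, called after "Call:" as name(argument=value, ...), one argument or row to a line, values as JSON. servo_tool: Moves the arm, as the interface text tells. Its arguments: {"type":"object","properties":{"targets":{"type":"array","items":{"type":"object","properties":{"travel":{"type":"array","items":{"type":"number"}},"dr":{"type":"array","items":{"type":"number"}},"claw":{"type":"number"}}}},"grip_force":{"type":"number"}},"required":["targets"]}

```bash
mkdir -p pics; cat > h.py <<'E'
import numpy as np, cv2
from rig import manip
def snap(n):
    s=manip.snapshot(n); return s
def pts(s):
    d=s["depth"].astype(float); v,u=np.mgrid[:d.shape[0],:d.shape[1]]
    K=np.array(s["mtx"]); c=np.stack([(u-K[0,2])/K[0,0]*d,(v-K[1,2])/K[1,1]*d,d],-1)
    return (c-np.array(s["t"]))@np.array(s["R"])   # R^T(c-t)
def save(s,f): cv2.imwrite(f,cv2.cvtColor(s["frame"],cv2.COLOR_RGB2BGR))
E
python3 - <<'E'
from h import *
for n in("top","side"):
    s=snap(n); save(s,f"pics/{n}0.png"); R=np.array(s["R"]); print(n,-R.T@np.array(s["t"]),R[2],s["mtx"][0][0])
    np.savez(f"{n}0.npz",P=pts(s),f=s["frame"],d=s["depth"])
print(manip.observe())
E
```

```text
top [0.41031378 0.10099997 0.76317774] [ 0.18029739 -0.02189305 -0.98336847] 448.8768435453961
side [ 0.22826852 -0.52719434  0.4724585 ] [ 0.39399831  0.7407812  -0.54406667] 407.93895616463885
{'time': 0.1, 'joints': array([-1.42608062e+00,  2.21175180e-01,  1.52749254e+00, -2.13158071e-05,
        1.39471732e+00, -1.26118793e-01]), 'qvel': array([-3.30315074e-05, -1.24818567e-03, -1.34125143e-03,  1.47777530e-03,
       -6.50553821e-04, -1.23862111e-03]), 'joint_efforts': array([ 2.47176082e-03, -4.98242283e+01, -3.90546012e+01, -8.09379094e-05,
        5.74521269e-03, -3.37655216e-06]), 'eef_pos': array([ 0.16715637, -0.60198166,  0.40369328]), 'tool_rot': array([[ 2.67538973e-01, -9.63546999e-01, -2.79249052e-04],
       [-9.63545394e-01, -2.67539041e-01,  1.77062518e-03],
       [-1.78079060e-03, -2.04642104e-04, -9.99998393e-01]]), 'wrist_force': array([ 0.37957464,  0.59568482, -0.56732165]), 'torque': array([-0.03405702, -0.00640983, -0.03169487]), 'width': 0.08530138825270592}
```

View pics/top0.png

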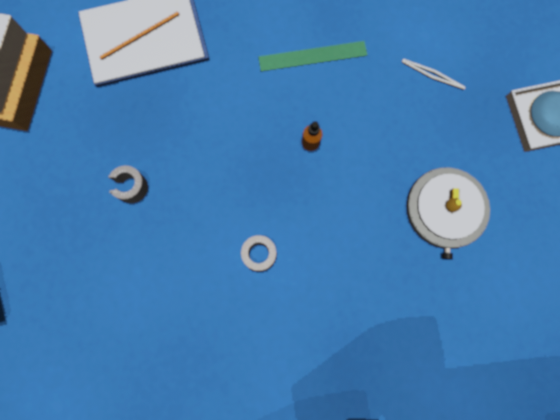

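View pics/side0.png

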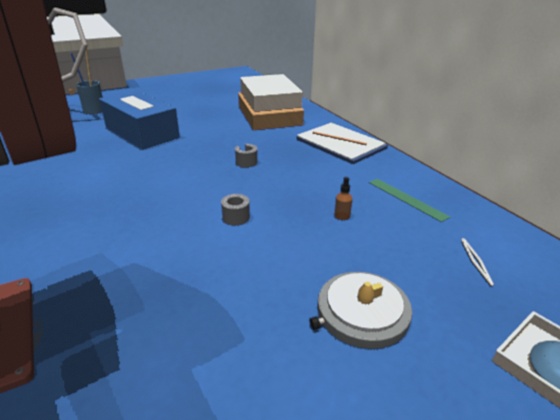

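The top view shows the notched ring at about (126,183) with its slot facing left, the plain ring at (259,254), the bottle at (313,135), and the stage at (449,207) with its key pointing up. The side view agrees.

```bash
python3 - <<'E'
from h import *
z=np.load("top0.npz");P=z["P"];f=z["f"].astype(int)
def win(u,v,r):
    m=np.zeros(P.shape[:2],bool); m[v-r:v+r,u-r:u+r]=1; return m
def circ(m):
    c=cv2.findContours(m.astype(np.uint8),cv2.RETR_EXTERNAL,cv2.CHAIN_APPROX_NONE)[0]
    c=max(c,key=cv2.contourArea)[:,0]; q=P[c[:,1],c[:,0],:2]
    A=np.c_[2*q,np.ones(len(q))]; s=np.linalg.lstsq(A,(q**2).sum(1),rcond=None)[0]; return s[:2],np.sqrt(s[2]+s[:2]@s[:2])
Z=P[...,2]
m=win(126,183,28)&(Z>.033)&(Z<.05)
print("notch n",m.sum(),Z[m].mean()); q=P[m][:,:2]; 
h=cv2.minEnclosingCircle(q.astype(np.float32)); print("enc",h)
c=np.array(h[0])
for _ in range(10):   # outer points: refine centre
    r=np.linalg.norm(q-c,axis=1); o=q[r>.023]; A=np.c_[2*o,np.ones(len(o))]; s=np.linalg.lstsq(A,(o**2).sum(1),rcond=None)[0]; c=s[:2]
print("fit",c,"R",np.sqrt(s[2]+c@c))
a=np.degrees(np.arctan2(*(q-c).T[::-1])); hh=np.histogram(a,36,(-180,180))[0]; print(hh)
sa=np.sort(a%360); g=np.diff(np.r_[sa,sa[0]+360]); i=g.argmax(); print("gap",sa[i],g[i],"mid",sa[i]+g[i]/2)
for n,u,v in(("plain",259,254),("bottle",313,135)):
    m=win(u,v,28)&(Z>.02); print(n,cv2.minEnclosingCircle(P[m][:,:2].astype(np.float32)),Z[m].max())
m=win(449,207,50)&(Z>.022); print("disc",circ(m),np.median(Z[m]),cv2.minEnclosingCircle(P[m][:,:2].astype(np.float32)))
w=win(449,207,35)&(Z>.036); k=P[w]; print("boss/key n",len(k),Z[w].max(),k[k[:,2]>.052].mean(0))
y=win(449,207,35)&(f[...,0]-f[...,2]>60); print("yellow",y.sum())
k=P[y&(Z>.042)&(Z<.051)]; print("key top",len(k), cv2.minAreaRect(k[:,:2].astype(np.float32)),cv2.fitLine(k[:,:2].astype(np.float32),cv2.DIST_L2,0,.01,.01).ravel(),k.mean(0))
s=cv2.resize(z["f"][160:210,100:150],None,fx=8,fy=8); t=cv2.resize(z["f"][180:230,425:475],None,fx=8,fy=8)
cv2.imwrite("pics/c1.png",np.hstack([s,t])[...,::-1])
E
```

```text
notch n 555 0.0400908868370636
enc ((0.5932577252388, 0.34359675645828247), 0.028895588591694832)
fit [0.59319932 0.34256458] R 0.025964137726272464
[17 19 21 19 20 20 20 20 18 18 18 16 18 15 14 18 17 16 17 18 21 17 21 20
 19  2  0  0  0  1 11 16 17 13 19 19]
gap 72.03525811726765 46.34497869924978 mid 95.20774746689253
plain ((0.4545292258262634, 0.11894426494836807), 0.04781794175505638) 0.7631777368358708
bottle ((0.5464498996734619, 0.06363936513662338), 0.14126957952976227) 0.7631777368358708
disc (array([ 0.52177542, -0.1268089 ]), np.float64(0.09831056802890065)) 0.028407601781669577 ((0.4950252175331116, -0.07860519737005234), 0.1986800581216812)
boss/key n 274 0.7631777368358708 [ 0.51668425 -0.13183047  0.21389936]
yellow 208
key top 128 ((0.554265558719635, -0.19690990447998047), (0.01791154034435749, 0.03508642315864563), 88.74022674560547) [ 0.96660304 -0.25627837  0.5544593  -0.19725986] [ 0.55445927 -0.19725985  0.04731056]
```

View pics/c1.png

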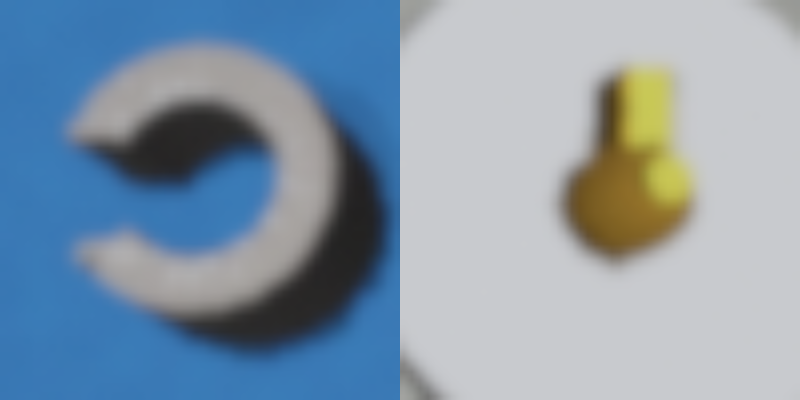

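The crop shows the C with its slot facing left. On the stage the boss top is at about (458.5,202.7) and the key top centre at (456,193.7). I'll cast these onto their heights.

```bash
cat >> h.py <<'E'
def ray(s,u,v,z):
    R=np.array(s["R"]);C=-R.T@np.array(s["t"]);d=R.T@np.linalg.inv(np.array(s["mtx"]))@[u,v,1]
    return C+d*(z-C[2])/d[2]
E
python3 - <<'E'
from h import *
s=snap("top");P=pts(s);Z=P[...,2];f=s["frame"]
v,u=np.mgrid[:420,:560]
def enc(m): return cv2.minEnclosingCircle(P[m][:,:2].astype(np.float32))
def near(a,b,r): return (np.hypot(u-a,v-b)<r)
print("base",enc(near(449,207,50)&(Z>.015)&(Z<.035)))
m=near(449,207,50)&(f.min(2)>180)&(Z<.035); print("disc",enc(m),np.median(Z[m]))
M=cv2.moments(cv2.convexHull(np.argwhere(m)[:,::-1].astype(np.int32))); print("disc centroid ray",ray(s,M["m10"]/M["m00"],M["m01"]/M["m00"],.028))
hi=near(449,207,30)&(Z>.055)&(Z<.07); print("bosstop",hi.sum(),P[hi].mean(0))
k=near(449,207,30)&(Z>.044)&(Z<.052)&(f[...,0]>180)&(f[...,1]>180)&(f[...,2]<120); print("key",k.sum(),P[k].mean(0),P[k][:,:2].min(0),P[k][:,:2].max(0))
print("rays boss",ray(s,458.5,202.7,.058),"key",ray(s,456,193.7,.048),"keyends",ray(s,456.2,198.4,.048),ray(s,456.2,188.5,.048))
for n,a,b in(("plain",259,254),("bottle",313,135)):
    m=near(a,b,28)&(Z>.025)&(Z<.1); print(n,enc(m))
m=near(126,183,28)&(Z>.033)&(Z<.05); q=P[m][:,:2]
c=np.array(enc(m)[0])
print("slot edge test rays", ray(s,100+72/8,160+132/8,.04),ray(s,100+75/8,160+252/8,.04),ray(s,100+122/8,160+145/8,.04),ray(s,100+130/8,160+235/8,.04))
cs=cv2.findContours(m.astype(np.uint8),0,cv2.CHAIN_APPROX_NONE)[0];h=cv2.convexHull(max(cs,key=len))[:,0];q=P[h[:,1],h[:,0],:2]
A=np.c_[2*q,np.ones(len(q))];x=np.linalg.lstsq(A,(q**2).sum(1),rcond=None)[0];print("ring hull fit",x[:2],np.sqrt(x[2]+x[:2]@x[:2]))
E
```

```text
base ((0.5406783223152161, -0.19599750638008118), 0.07735878229141235)
disc ((0.538278341293335, -0.20073014497756958), 0.06470361351966858) 0.028368040832958075
disc centroid ray [ 0.5435385  -0.20014831  0.028     ]
bosstop 47 [ 0.54753885 -0.19907895  0.05790778]
key 36 [ 0.5645007  -0.20130587  0.04850339] [ 0.5564102  -0.20514505] [ 0.57193091 -0.19783245]
rays boss [ 0.54641337 -0.20055377  0.058     ] key [ 0.56346498 -0.20206102  0.048     ] keyends [ 0.5555822  -0.20168277  0.048     ] [ 0.5722118  -0.20318017  0.048     ]
plain ((0.47358188033103943, 0.12409155815839767), 0.028249312192201614)
bottle ((0.6707144379615784, 0.031092656776309013), 0.01692325808107853)
slot edge test rays [0.60278818 0.36833283 0.04      ] [0.5774282 0.3664601 0.04     ] [0.59988068 0.35797098 0.04      ] [0.58083522 0.35544171 0.04      ]
ring hull fit [0.59340861 0.34314132] 0.0281003267906044
```

Call:
servo_tool(
  targets=[
    {"travel": [17, 37, 0], "dr": [0, 0, 5.4], "claw": 1},
    {"travel": [34, 74, 0], "dr": [0, 0, 10.8], "claw": 1},
    {"travel": [51, 111, 0], "dr": [0, 0, 16.2], "claw": 1},
    {"travel": [68, 148, 0], "dr": [0, 0, 21.6], "claw": 1},
    {"travel": [85, 185, 0], "dr": [0, 0, 27], "claw": 1},
  ],
  grip_force=40,
)

```text
time: 0.57
eef_pos: [0.2524, -0.4152, 0.4033]
tool_rot: [[0.679, -0.734, -0.001], [-0.734, -0.679, 0.002], [-0.002, -0.001, -1.0]]
wrist_force: [1.1, 0.5, 0.6]
width: 0.0857
```

Call:
servo_tool(
  targets=[
    {"travel": [17, 37, 0], "dr": [0, 0, 5.4], "claw": 1},
    {"travel": [34, 74, 0], "dr": [0, 0, 10.8], "claw": 1},
    {"travel": [51, 111, 0], "dr": [0, 0, 16.2], "claw": 1},
    {"travel": [68, 148, 0], "dr": [0, 0, 21.6], "claw": 1},
    {"travel": [85, 185, 0], "dr": [0, 0, 27], "claw": 1},
  ],
)

```text
time: 0.98
eef_pos: [0.3376, -0.2283, 0.4032]
tool_rot: [[0.94, -0.342, -0.002], [-0.342, -0.94, 0.001], [-0.002, -0.001, -1.0]]
wrist_force: [0.8, -1.4, 1.1]
width: 0.0853
```

Call:
servo_tool(
  targets=[
    {"travel": [17, 37, 0], "dr": [0, 0, 5.4], "claw": 1},
    {"travel": [34, 74, 0], "dr": [0, 0, 10.8], "claw": 1},
    {"travel": [51, 111, 0], "dr": [0, 0, 16.2], "claw": 1},
    {"travel": [68, 148, 0], "dr": [0, 0, 21.6], "claw": 1},
    {"travel": [85, 185, 0], "dr": [0, 0, 26], "claw": 1},
  ],
)

```text
time: 1.4
eef_pos: [0.4227, -0.0411, 0.4033]
tool_rot: [[0.994, 0.109, -0.001], [0.109, -0.994, 0.0], [-0.001, -0.0, -1.0]]
wrist_force: [0.1, -1.1, -0.6]
width: 0.0857
```

Call:
servo_tool(
  targets=[
    {"travel": [17, 37, 0], "dr": [0, 0, 0], "claw": 1},
    {"travel": [34, 74, 0], "dr": [0, 0, 0], "claw": 1},
    {"travel": [51, 111, 0], "dr": [0, 0, 0], "claw": 1},
    {"travel": [68, 148, 0], "dr": [0, 0, 0], "claw": 1},
    {"travel": [85, 185, 0], "dr": [0, 0, 0], "claw": 1},
  ],
)

```text
time: 1.82
eef_pos: [0.508, 0.1462, 0.4031]
tool_rot: [[0.994, 0.109, -0.001], [0.109, -0.994, -0.0], [-0.001, -0.0, -1.0]]
wrist_force: [0.5, -0.7, 0.2]
width: 0.0855
```

Call:
servo_tool(
  targets=[
    {"travel": [17, 38, 0], "dr": [0, 0, 0], "claw": 1},
    {"travel": [34, 76, -10], "dr": [0, 0, 0], "claw": 1},
    {"travel": [51, 114, -30], "dr": [0, 0, 0], "claw": 1},
    {"travel": [68, 154, -50], "dr": [0, 0, 0], "claw": 1},
    {"travel": [85, 192, -70], "dr": [0, 0, 0], "claw": 1},
  ],
)

```text
time: 2.23
eef_pos: [0.5866, 0.3251, 0.34]
tool_rot: [[0.994, 0.11, -0.001], [0.11, -0.994, -0.0], [-0.001, -0.0, -1.0]]
wrist_force: [0.1, -1.1, 0.1]
width: 0.0852
```

Call:
servo_tool(
  targets=[
    {"travel": [0, 5, -20], "dr": [0, 0, 0], "claw": 1},
    {"travel": [0, 5, -40], "dr": [0, 0, 0], "claw": 1},
    {"travel": [0, 5, -55], "dr": [0, 0, 0], "claw": 1},
    {"travel": [0, 5, -70], "dr": [0, 0, 0], "claw": 1},
    {"travel": [0, 5, -70], "dr": [0, 0, 0], "claw": 1},
  ],
)

```text
time: 2.65
eef_pos: [0.5852, 0.3291, 0.2658]
tool_rot: [[0.994, 0.109, -0.007], [0.109, -0.994, -0.003], [-0.007, 0.002, -1.0]]
wrist_force: [-0.9, -0.8, -0.2]
width: 0.0852
```

```bash
python3 - <<'E'
from h import *
s=snap("side"); t=snap("top"); print(manip.observe()["eef_pos"])
a=cv2.resize(s["frame"][60:200,170:320],(450,420)); b=cv2.resize(t["frame"][120:260,50:200],(450,420))[:,:350]
cv2.imwrite("pics/a1.png",np.hstack([a,b])[...,::-1])
E
```

```text
[0.58656345 0.32942513 0.26984136]
```

View pics/a1.png

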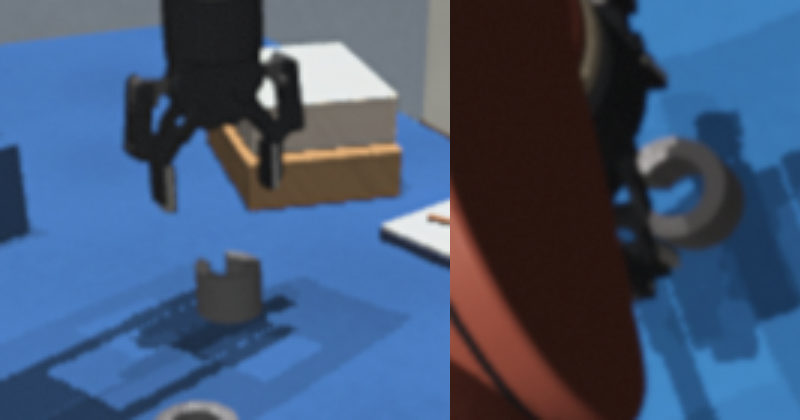

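The gripper is above the ring with its fingers on either side of it, and it lags the target by about (7,14) mm. I'll correct that and go down.

Call:
servo_tool(
  targets=[
    {"travel": [4, 7, 0], "dr": [0, 0, 0], "claw": 1},
    {"travel": [7, 14, 0], "dr": [0, 0, 0], "claw": 1},
    {"travel": [7, 14, -12], "dr": [0, 0, 0], "claw": 1},
    {"travel": [7, 14, -24], "dr": [0, 0, 0], "claw": 1},
    {"travel": [7, 14, -24], "dr": [0, 0, 0], "claw": 1},
  ],
)

```text
time: 3.17
eef_pos: [0.5923, 0.343, 0.2422]
tool_rot: [[0.994, 0.109, -0.006], [0.109, -0.994, -0.002], [-0.007, 0.002, -1.0]]
wrist_force: [-0.9, -0.2, -0.4]
width: 0.0854
```

Call:
servo_tool(
  targets=[
    {"travel": [1, 0, -15], "dr": [0.1, -0.35, 0], "claw": 1},
    {"travel": [1, 0, -30], "dr": [0.1, -0.35, 0], "claw": 1},
    {"travel": [1, 0, -45], "dr": [0.1, -0.35, 0], "claw": 1},
    {"travel": [1, 0, -58], "dr": [0.1, -0.35, 0], "claw": 1},
    {"travel": [1, 0, -58], "dr": [0.1, -0.35, 0], "claw": 1},
  ],
)

```text
time: 3.58
eef_pos: [0.5915, 0.3421, 0.1794]
tool_rot: [[0.994, 0.109, -0.007], [0.109, -0.994, -0.004], [-0.007, 0.003, -1.0]]
wrist_force: [-1.6, 1.1, -0.9]
width: 0.0852
```

Call:
servo_tool(
  targets=[
    {"travel": [0, 0, 0], "dr": [0, 0, 0], "claw": 0.6},
    {"travel": [0, 0, 0], "dr": [0, 0, 0], "claw": 0.55},
    {"travel": [0, 0, 0], "dr": [0, 0, 0], "claw": 0.5},
    {"travel": [0, 0, 0], "dr": [0, 0, 0], "claw": 0.5},
    {"travel": [0, 0, 0], "dr": [0, 0, 0], "claw": 0.5},
  ],
  grip_force=40,
)

```text
time: 4.0
eef_pos: [0.5918, 0.3423, 0.1803]
tool_rot: [[0.994, 0.109, -0.006], [0.109, -0.994, -0.003], [-0.006, 0.002, -1.0]]
wrist_force: [-0.5, 1.6, -0.6]
width: 0.0553
```

Call:
servo_tool(
  targets=[
    {"travel": [0, 0, 0], "dr": [0, 0, 0], "claw": 0.3},
    {"travel": [0, 0, 0], "dr": [0, 0, 0], "claw": 0.3},
    {"travel": [0, 0, 0], "dr": [0, 0, 0], "claw": 0.3},
    {"travel": [0, 0, 0], "dr": [0, 0, 0], "claw": 0.3},
    {"travel": [0, 0, 0], "dr": [0, 0, 0], "claw": 0.3},
  ],
)

```text
time: 4.42
eef_pos: [0.5918, 0.3423, 0.1803]
tool_rot: [[0.994, 0.109, -0.006], [0.109, -0.994, -0.003], [-0.006, 0.002, -1.0]]
wrist_force: [0.2, -0.3, -0.9]
width: 0.0553
```

Gripped, with a width of 55 mm. Now I'll lift.

Call:
servo_tool(
  targets=[
    {"travel": [0, 0, 15], "dr": [0, 0, 0], "claw": 0.3},
    {"travel": [0, 0, 40], "dr": [0, 0, 0], "claw": 0.3},
    {"travel": [0, 0, 70], "dr": [0, 0, 0], "claw": 0.3},
    {"travel": [0, 0, 100], "dr": [0, 0, 0], "claw": 0.3},
    {"travel": [0, 0, 130], "dr": [0, 0, 0], "claw": 0.3},
  ],
)

```text
time: 4.83
eef_pos: [0.5916, 0.3422, 0.3127]
tool_rot: [[0.994, 0.109, -0.005], [0.109, -0.994, -0.003], [-0.006, 0.002, -1.0]]
wrist_force: [1.5, -0.2, 0.1]
width: 0.0553
```

Call:
servo_tool(
  targets=[
    {"travel": [0, 0, 20], "dr": [0, 0, -5], "claw": 0.3},
    {"travel": [-2, -20, 40], "dr": [0, 0, -10], "claw": 0.3},
    {"travel": [-4, -50, 40], "dr": [0, 0, -15], "claw": 0.3},
    {"travel": [-7, -80, 40], "dr": [0, 0, -20], "claw": 0.3},
    {"travel": [-10, -115, 40], "dr": [0, 0, -25], "claw": 0.3},
  ],
)

```text
time: 5.25
eef_pos: [0.5813, 0.2269, 0.3549]
tool_rot: [[0.946, -0.324, -0.003], [-0.324, -0.946, 0.001], [-0.003, 0.001, -1.0]]
wrist_force: [0.3, -1.6, 0.0]
width: 0.055
```

Call:
servo_tool(
  targets=[
    {"travel": [-3, -35, 0], "dr": [0, 0, -6], "claw": 0.3},
    {"travel": [-6, -70, 0], "dr": [0, 0, -12], "claw": 0.3},
    {"travel": [-9, -105, 0], "dr": [0, 0, -18], "claw": 0.3},
    {"travel": [-12, -140, 0], "dr": [0, 0, -24], "claw": 0.3},
    {"travel": [-15, -175, 0], "dr": [0, 0, -30], "claw": 0.3},
  ],
)

```text
time: 5.67
eef_pos: [0.5657, 0.0504, 0.3563]
tool_rot: [[0.654, -0.757, -0.001], [-0.757, -0.654, 0.002], [-0.002, -0.001, -1.0]]
wrist_force: [0.1, 0.6, -1.5]
width: 0.0554
```

Call:
servo_tool(
  targets=[
    {"travel": [-3, -35, 0], "dr": [0, 0, -6], "claw": 0.3},
    {"travel": [-6, -70, 0], "dr": [0, 0, -12], "claw": 0.3},
    {"travel": [-9, -105, 0], "dr": [0, 0, -18], "claw": 0.3},
    {"travel": [-12, -140, 0], "dr": [0, 0, -24], "claw": 0.3},
    {"travel": [-15, -175, 0], "dr": [0, 0, -30], "claw": 0.3},
  ],
)

```text
time: 6.08
eef_pos: [0.5502, -0.1262, 0.3579]
tool_rot: [[0.183, -0.983, 0.002], [-0.983, -0.183, 0.002], [-0.002, -0.002, -1.0]]
wrist_force: [0.8, 0.1, -0.1]
width: 0.055
```

Call:
servo_tool(
  targets=[
    {"travel": [-1, -25, 0], "dr": [0, 0, -5], "claw": 0.3},
    {"travel": [-3, -50, 0], "dr": [0, 0, -10], "claw": 0.3},
    {"travel": [-5, -74, 0], "dr": [0, 0, -16], "claw": 0.3},
    {"travel": [-5, -74, -20], "dr": [0, 0, -16], "claw": 0.3},
    {"travel": [-5, -74, -40], "dr": [0, 0, -16], "claw": 0.3},
  ],
)

```text
time: 6.5
eef_pos: [0.5456, -0.2024, 0.3205]
tool_rot: [[-0.098, -0.995, 0.007], [-0.995, 0.098, -0.001], [0.001, -0.007, -1.0]]
wrist_force: [0.0, 0.1, -1.6]
width: 0.0549
```

Call:
servo_tool(
  targets=[
    {"travel": [0, 0, -15], "dr": [0, 0, 0], "claw": 0.3},
    {"travel": [0, 0, -25], "dr": [0, 0, 0], "claw": 0.3},
    {"travel": [0, 0, -30], "dr": [0, 0, 0], "claw": 0.3},
    {"travel": [0, 0, -30], "dr": [0, 0, 0], "claw": 0.3},
    {"travel": [0, 0, -30], "dr": [0, 0, 0], "claw": 0.3},
  ],
)

```text
time: 6.92
eef_pos: [0.5459, -0.2022, 0.2913]
tool_rot: [[-0.098, -0.995, 0.007], [-0.995, 0.098, -0.002], [0.001, -0.008, -1.0]]
wrist_force: [0.0, 0.1, -0.4]
width: 0.0551
```

```bash
python3 - <<'E'
from h import *
s=snap("side"); t=snap("top"); o=manip.observe(); print(o["eef_pos"],o["tool_rot"])
a=cv2.resize(s["frame"][190:350,290:430],(420,480)); b=cv2.resize(t["frame"][130:290,390:510],(360,480))
cv2.imwrite("pics/a2.png",np.hstack([a,b])[...,::-1])
E
```

```text
[ 0.54611661 -0.20236508  0.29184025] [[-0.09794664 -0.99515441  0.00861145]
 [-0.99519077  0.09793129 -0.00218825]
 [ 0.00133432 -0.00878437 -0.99996053]]
```

View pics/a2.png

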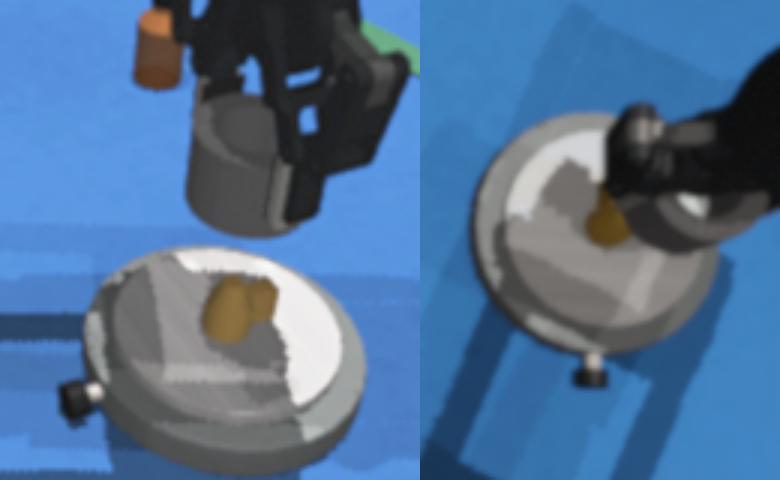

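The ring hangs level above the boss, with the slot on the far side, towards the key. I'll check its centre from depth on its wall.

```bash
python3 - <<'E'
from h import *
from scipy.optimize import least_squares
for n in("side","top"):
    s=snap(n);P=pts(s);f=s["frame"].astype(int);Z=P[...,2]
    near=np.hypot(P[...,0]-.546,P[...,1]+.202)<.045
    m=near&(Z>.118)&(Z<.15); q=P[m][:,:2]
    if n=="top": np.save("q.npy",P[near&(Z>.1)&(Z<.17)])
    r=least_squares(lambda c:np.hypot(*(q-c).T)-.028,[.546,-.202],loss="soft_l1",f_scale=.001)
    d=np.hypot(*(q-r.x).T); print(n,len(q),r.x,(abs(d-.028)<.002).mean())
    m2=near&(Z>.1)&(Z<.17); print(np.histogram(Z[m2],14,(.1,.17))[0])
    t=near&(Z>.146)&(Z<.158); p=P[t][:,:2]-r.x; p=p[(np.hypot(*p.T)>.016)&(np.hypot(*p.T)<.029)]
    print("rim angle hist",np.histogram(np.degrees(np.arctan2(p[:,1],p[:,0])),36,(-180,180))[0])
E
```

```text
side 1011 [ 0.54923429 -0.21208816] 0.3313550939663699
[  0   0  52  94  91 115 173 194 199 204 456  92  76  86]
rim angle hist [31 26 27 20 25 27 15  1  2  0  0  0  0  0  0  0  0  0  0  0  0  0  0  8
 17 20 18 12  7  6  3  6 11 11 15 21]
top 360 [ 0.55064651 -0.19377208] 0.42777777777777776
[  0   0  29  44  40  55  55  57  63  70 372   8   3  19]
rim angle hist [14 15 13 10 10  7 10  0  0  0  0  0  0  0  0  0  0  0  0  0  0  0  0  0
  0  0  0  0  1  5 13 23 25 27 25 21]
```

```bash
python3 - <<'E'
from h import *
for n in("side","top"):
    s=snap(n);P=pts(s);Z=P[...,2]
    m=(np.hypot(P[...,0]-.546,P[...,1]+.202)<.04)&(Z>.149)&(Z<.156)&(P[...,0]<.534)
    q=P[m][:,:2]; print(n,len(q),"z",Z[m].mean(),"xmin",np.sort(q[:,0])[:6].round(4))
    h=cv2.convexHull(q.astype(np.float32))[:,0]; h=h[h[:,0]<.533]
    A=np.c_[2*h,np.ones(len(h))];x=np.linalg.lstsq(A,(h**2).sum(1),rcond=None)[0];print("hull fit",x[:2],np.sqrt(x[2]+x[:2]@x[:2]),len(h))
    o=h+0
    c=np.array([.546,-.202])
    for _ in range(100):  # fixed radius Gauss-Newton
        d=h-c;r=np.hypot(*d.T);c=c+np.linalg.lstsq(d/r[:,None],r-.028,rcond=None)[0]
    print("R=28 fit",c)
E
```

```text
side 247 z 0.15203469467574188 xmin [0.5178 0.518  0.518  0.518  0.5183 0.5183]
hull fit [ 0.55398898 -0.20590466] 0.03631444119129207 10
R=28 fit [ 0.54425763 -0.20672047]
top 279 z 0.15158730946047835 xmin [0.5173 0.5174 0.5175 0.5175 0.5177 0.5177]
hull fit [ 0.55094138 -0.20317745] 0.03359762694039629 13
R=28 fit [ 0.54472446 -0.20241582]
```

Call:
servo_tool(
  targets=[
    {"travel": [2, 2, 0], "dr": [0.13, 0.5, 0], "claw": 0.3},
    {"travel": [2, 2, -10], "dr": [0.13, 0.5, 0], "claw": 0.3},
    {"travel": [2, 2, -25], "dr": [0.13, 0.5, 0], "claw": 0.3},
    {"travel": [2, 2, -40], "dr": [0.13, 0.5, 0], "claw": 0.3},
    {"travel": [2, 2, -48], "dr": [0.13, 0.5, 0], "claw": 0.3},
  ],
)

```text
time: 7.63
eef_pos: [0.5472, -0.1999, 0.2408]
tool_rot: [[-0.098, -0.995, -0.003], [-0.995, 0.098, 0.002], [-0.001, 0.004, -1.0]]
wrist_force: [-0.6, -0.5, -1.1]
width: 0.0554
```

```bash
python3 - <<'E'
from h import *
s=snap("side"); t=snap("top"); o=manip.observe(); print(o["eef_pos"],o["tool_rot"][:,2],o["wrist_force"])
a=cv2.resize(s["frame"][210:350,300:430],(390,420)); b=cv2.resize(t["frame"][150:270,400:510],(385,420))
cv2.imwrite("pics/a3.png",np.hstack([a,b])[...,::-1])
E
```

```text
[ 0.54692151 -0.19978802  0.24074756] [-0.00482335  0.00248351 -0.99998528] [-0.02622838 -0.32526051 -1.45607824]
```

View pics/a3.png

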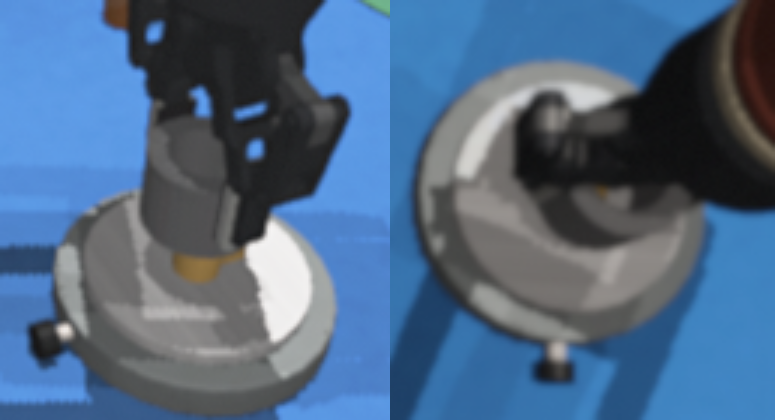

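The boss sits under the bore and the key is under the slot side. I'll lower it carefully.

Call:
servo_tool(
  targets=[
    {"travel": [0, 0, -5], "dr": [0, 0, 0], "claw": 0.3},
    {"travel": [0, 0, -10], "dr": [0, 0, 0], "claw": 0.3},
    {"travel": [0, 0, -15], "dr": [0, 0, 0], "claw": 0.3},
    {"travel": [0, 0, -20], "dr": [0, 0, 0], "claw": 0.3},
    {"travel": [0, 0, -20], "dr": [0, 0, 0], "claw": 0.3},
  ],
)

```text
time: 8.15
eef_pos: [0.5465, -0.1996, 0.2197]
tool_rot: [[-0.098, -0.995, -0.006], [-0.995, 0.098, 0.003], [-0.003, 0.006, -1.0]]
wrist_force: [-0.5, 0.3, -2.0]
width: 0.0555
```

Call:
servo_tool(
  targets=[
    {"travel": [0, 0, -3], "dr": [0, 0, 0], "claw": 0.3},
    {"travel": [0, 0, -6], "dr": [0, 0, 0], "claw": 0.3},
    {"travel": [0, 0, -9], "dr": [0, 0, 0], "claw": 0.3},
    {"travel": [0, 0, -11], "dr": [0, 0, 0], "claw": 0.3},
    {"travel": [0, 0, -11], "dr": [0, 0, 0], "claw": 0.3},
  ],
)

```text
time: 8.57
eef_pos: [0.5465, -0.1996, 0.2084]
tool_rot: [[-0.098, -0.995, -0.006], [-0.995, 0.098, 0.003], [-0.003, 0.007, -1.0]]
wrist_force: [0.2, 0.1, -0.6]
width: 0.0551
```

Call:
servo_tool(
  targets=[
    {"travel": [0, 0, -1], "dr": [0, 0, 0], "claw": 0.62},
    {"travel": [0, 0, -1], "dr": [0, 0, 0], "claw": 0.7},
    {"travel": [0, 0, -1], "dr": [0, 0, 0], "claw": 0.8},
    {"travel": [0, 0, -1], "dr": [0, 0, 0], "claw": 1},
    {"travel": [0, 0, -1], "dr": [0, 0, 0], "claw": 1},
  ],
)

```text
time: 8.98
eef_pos: [0.5465, -0.1996, 0.2074]
tool_rot: [[-0.098, -0.995, -0.006], [-0.995, 0.098, 0.003], [-0.003, 0.006, -1.0]]
wrist_force: [-0.1, -0.8, 0.3]
width: 0.0854
```

Call:
servo_tool(
  targets=[
    {"travel": [0, 0, 5], "dr": [0, 0, 0], "claw": 1},
    {"travel": [0, 0, 15], "dr": [0, 0, 0], "claw": 1},
    {"travel": [0, 0, 35], "dr": [0, 0, 0], "claw": 1},
    {"travel": [0, 0, 60], "dr": [0, 0, 0], "claw": 1},
    {"travel": [0, 0, 90], "dr": [0, 0, 0], "claw": 1},
  ],
)

```text
time: 9.4
eef_pos: [0.546, -0.1993, 0.2978]
tool_rot: [[-0.098, -0.995, -0.008], [-0.995, 0.098, 0.004], [-0.004, 0.009, -1.0]]
wrist_force: [1.0, -0.9, 0.3]
width: 0.0856
```

Call:
servo_tool(
  targets=[
    {"travel": [-10, -10, 30], "dr": [0, 0, 0], "claw": 1},
    {"travel": [-30, -40, 60], "dr": [0, 0, 0], "claw": 1},
    {"travel": [-50, -75, 80], "dr": [0, 0, 0], "claw": 1},
    {"travel": [-70, -110, 80], "dr": [0, 0, 0], "claw": 1},
    {"travel": [-90, -145, 80], "dr": [0, 0, 0], "claw": 1},
  ],
)

```text
time: 9.82
eef_pos: [0.458, -0.3413, 0.3821]
tool_rot: [[-0.097, -0.995, -0.004], [-0.995, 0.097, -0.0], [0.001, 0.004, -1.0]]
wrist_force: [1.0, 0.3, -0.6]
width: 0.0854
```

```bash
python3 - <<'E'
from h import *
s=snap("side"); t=snap("top"); o=manip.observe(); print(o["time"],o["eef_pos"],o["wrist_force"])
P=pts(t);Z=P[...,2];v,u=np.mgrid[:420,:560];np.savez("t1",P=P)
def enc(a,b,r,lo,hi):
    m=(np.hypot(u-a,v-b)<r)&(Z>lo)&(Z<hi); return m,cv2.minEnclosingCircle(P[m][:,:2].astype(np.float32))
for n,a,b in(("plain",259,254),("bottle",313,135)): print(n,enc(a,b,28,.025,.1)[1])
m,e=enc(452,203,35,.062,.075); print("ring",e,"z",Z[m].mean(),Z[m].std()); q=P[m]
A=np.c_[q[:,:2],np.ones(len(q))];print("plane",np.linalg.lstsq(A,q[:,2],rcond=None)[0][:2])
p=q[:,:2]-e[0];sa=np.sort(np.degrees(np.arctan2(p[:,1],p[:,0]))%360);g=np.diff(np.r_[sa,sa[0]+360]);i=g.argmax();print("slot mid",(sa[i]+g[i]/2),g[i])
a=cv2.resize(s["frame"][210:350,300:430],(390,420)); b=cv2.resize(t["frame"][150:270,400:510],(385,420))
cv2.imwrite("pics/a4.png",np.hstack([a,b])[...,::-1])
E
```

```text
9.9167 [ 0.455646   -0.34461256  0.3799475 ] [1.01202423 0.29690188 0.44017727]
plain ((0.47358256578445435, 0.12387489527463913), 0.02817504107952118)
bottle ((0.6707368493080139, 0.031205976381897926), 0.01695207692682743)
ring ((0.5439138412475586, -0.19780008494853973), 0.028876377269625664) z 0.0677842116274505 0.001679749820125709
plane [-0.00619907 -0.0043105 ]
slot mid 356.3430398295226 51.60912227602279
```

View pics/a4.png

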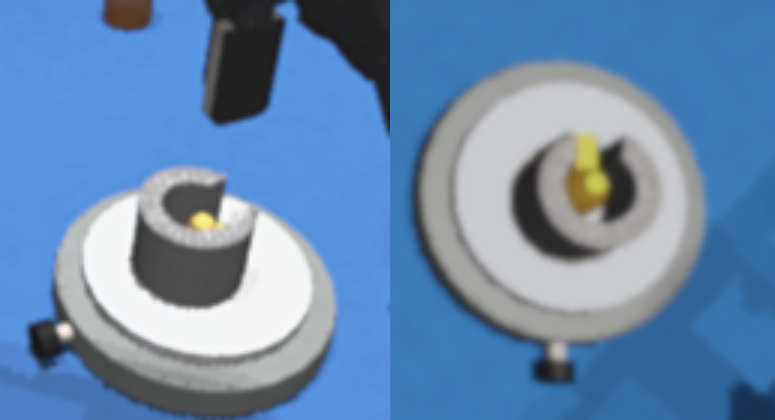

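The ring stands flat on the disc with the key in its slot. Its top is at 67.8 mm where 68 mm is expected, and the bystanders have not moved. The arm is clear, so I'm handing in.

```bash
python3 -c "
from rig import manip
print(manip.sign_off())"
```

```text
the job is handed in; nothing more can be done
None
```

I gripped the notched ring across its outside, turned it about −102° and lowered it over the boss with no noticeable contact force. I then let go and moved the arm clear, and handed the job in at about 10 s of the 35 s allowed.

Last checks, from the top camera:
- **Seating:** the ring's top is at 67.8 mm (68 expected), so it sits fully home. Its tilt is about 0.4°.
- **Position:** its axis is about 3 mm from my estimate of the boss axis.
- **Slot:** it points to about −4°, against about −5.5° for the key.
- **Bystanders:** the plain ring and the bottle are within 0.3 mm of where they started.

**Check that disagreed:** while the ring was held above the boss, the depth fits of its centre differed by up to about 18 mm in y. The first fits were spoiled by the fingers in view. Refitting clear of the fingers still left about 4 mm in y between the two cameras, so I used the top-view fit and the arm's own position, which agreed to about 3 mm.

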